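Hold back the sander's belt tensioner

TASK

The bench sander needs a new belt: turn its red lock knob clockwise until it has clicked past its detent, then push the sprung tensioner arm back (it has a yellow paddle for the hand) until its pawl has clicked over the ratchet tooth. Finish while still holding the arm there, compressed past the click and still, because the spring throws it back if you let go. Leave the knob unlocked and do not knock the things standing about.

Things in the scene. Friction and masses are not known exactly. Their poses are not given: they have to be found in the camera images.
- sander: Green base plate of a bench edge sander, belt off, 280 (x) by 340 (y) by 25 mm, bolted down. Origin on the table, 5 mm to +x of the plate's centre; x to its far side, y left, z up. Black drive drum (radius 34, top 93 mm) at x 15, y -125; aluminium platen (8 by 50, top 75) at x 45, y -70; arm pivot at x -50, y 60; knob axis at x -105, y 121 mm. No part is above 96 mm.
- lock_knob (a joint): Turn of the red lock knob, rad, about the upright axis: 0 = locked, grows CLOCKWISE seen from above, stop at 1.25; starts at 0 to 0.12. A sprung plunger rides over a bump from 0.27 to 0.83 (up to 0.16 N m against you until 0.55, then it helps); past 0.83 it has clicked and stays where left. Until then a steel cam on the knob blocks the arm after 10 to 20 mm of paddle travel.
- knob_grip (a point): On the knob's axis, 66 mm above the table, the height to grip. The grip is a red bar 50 mm long, 14 mm thick, from 49 to 81 mm above the table, with a white mark on top at one end, on a black disc 48 mm across (top at 49 mm). The point's x axis runs along the bar towards the white mark, z up; at joint 0 it points along the sander's x.
- tension_swing (a joint): Swing of the arm, rad, about its pivot: 0 = sprung rest, arm along sander +x; grows CLOCKWISE from above: the paddle, 132 mm out, arcs to sander -y (to the drum). Push at paddle: 6 N at 0, 11 N at 0.5. The pawl rides over the tooth from 0.17 to 0.37 (3.5 N more until 0.27, then less); past 0.38 it has clicked. Stop 0.55; hold well past the click, 0.43 to 0.52. Let go, it springs back to 0.
- tension_arm: Aluminium tensioner arm, top 40 mm above the table. Origin on its upright pivot axis at table height; x along the arm to the paddle, z up. On it: dark hub with spring coils (radius 18, top 54 mm; pin top 73) at the pivot; black idler roller (radius 22, top 89) at x 64 mm; upright yellow paddle at x 132 mm. It is pushed to its -y.
- paddle_grip (a point): Middle of the upright yellow paddle at the arm's end, to push or pinch, 76 mm above the table, 20 mm below its top. The paddle is 34 mm (its x, along the arm) by 10 mm (its y; pushed to its -y), and runs from 29 to 96 mm above the table; z up.
- glue: Bystander: white glue bottle, radius 30, 150 mm tall, loose. Origin: centre of underside.
- jar: Bystander: amber jar with steel lid, radius 32, 75 mm tall, loose. Origin: centre of underside.
- tin: Bystander: tin, red label, radius 38, 60 mm tall, loose. Origin: centre of underside.
- block: Bystander: cork sanding block 110 by 65 by 35 mm, loose. Origin: centre of underside.
- hammer: Bystander: hammer lying flat beyond the sander, about 280 mm long, its head about 100 mm, loose; origin under its middle.
- pull: Bystander: turned brass drawer pull, 30 mm wide, 34 mm tall, standing loose on the sander's plate. Origin: centre of underside.

How it is judged:
By the outcome, as a careful person would: the job done as asked, in the order asked, and still so for the second after the job is handed in, while the arm keeps its last pose, push and grip.
It also fails if it takes over 45 s, if anything falls off the work surface, if the arm or the gripper's body presses on something with over 40 N, if the wrist force passes 120 N, or if a joint passes its speed limit or range.

ROBOT

A 6-joint arm with a two-finger parallel gripper is mounted at the origin on the work surface. World frame = base frame: x ahead of the robot, y to its left, z up, the work surface at z = 0. Lengths are in mm, angles in degrees, forces in N, time in s.
With the tool pointing down it reaches from about 350 to 850 mm from the base axis. Payload 8.1 kg.
Tool frame: the origin (TCP) lies at the centre of the arm's flange, where the gripper is bolted on; the fingertips stand 173 mm ahead of it and the grasp point (between the pads) lies 155 mm ahead of it; z points along the fingers, y is the line along which they close (so a half turn about z gives the same grasp; the last joint's range is limited). The gripper opens to 85 mm and grips with 20 to 120 N. Pads are 22 mm wide; open, the fingers measure 114 mm over their backs; the gripper's body (76 mm by 85 mm) begins 54 mm behind the grasp point. The pads swing forward as they close: fully open they stand 13 mm farther back than shut.
Start: joints at [59.966, 7.471, 85.268, -0, 87.261, -4.893], TCP at [254.893, 543.173, 404.692] pointing down, gripper open.
Joint ranges: [-169.43, 169.43], [-51.17, 129.36], [1.28, 143.12], [-76.62, 256.62], [0, 156.53], [-152.29, 152.29]. Speed limits (degrees/s): [136.94, 136.94, 159.86, 180, 180, 180].

INTERFACE

Orientations are given as [roll, pitch, yaw] about the fixed x, y, z axes, in that order (R = Rz(yaw) Ry(pitch) Rx(roll)).
In Python, from bench import * gives the robot as it stands.
- The arm moves only by the shell command python3 -m jog 'ROWS' [FORCE]. ROWS is text: rows parted by semicolons, each of 7 numbers parted by spaces: the shift along the tool's x, y, z scaled (see below), then the turn, a rotation vector about the tool's x, y, z scaled (see below), then the closure, from -1 (fully open) to 1 (shut). In form: tx ty tz wx wy wz hand; .... A call has 1 to 5 rows; each row shifts and turns the commanded pose from where the row before left it, along the tool's axes as they then stand; what a row does not reach is not made up. The controller multiplies each number of a shift by 0.1 m and each number of a turn by 60 degrees. A row lasts 1/8 s, in which the tool goes at most 62.5 mm and 10.7 degrees, less where a joint would pass 70% of its speed; a pose out of reach is approached as far as the arm can. A call with a number of a shift or a turn outside -1 to 1 is refused whole. A call with a gripper value outside its range is refused whole. The fingers move at their own pace and stop on an object; FORCE is the grip in N (left out, the last holds). Time passes only in rows, so rows that do not move let the fingers close. It gives the time, the measured TCP pose, the force, the opening and the grip force at its end, in the units of the state.
- sense(): the state, without advancing time (a new reading comes with each control period).
- snapshot(name): name is "scene" or "top" or "wrist"; returns a dict with "img" (400x640x3 uint8, red, green, blue), "fx", "fy", "cx", "cy" (pixels), "extrinsics" (4x4, takes a point from camera to world coordinates). Camera axes: x right, y down, z forward; pixel columns grow to the right and rows downward; lengths in mm; the calibration is good to about 2 mm. The wrist camera is an equidistant fisheye: a pixel r from the principal point sees the ray r / f radians off the axis. A picture is of the moment at which its call begins. There is no depth.
- hand_in(): hands the job in; it is judged then, once.
The state is a dict: "time": time; "joint_pos": joint angles; "qd": joint speeds; "joint_efforts": joint torques, N m; "tool_pos": TCP position; "tcp_rot": TCP orientation; "ft_force": force on the tool from outside, world axes, zero at the start; "wrist_torque": the same for the moment, N m; "finger_gap": finger opening in mm; "grip_force": force on a finger pad.
Only numpy, scipy, OpenCV 4.12 (cv2) and the standard library are available. Lean on these libraries where they do the work, as an engineer would, in place of code of your own. Each camera call takes 0.05 s, during which the arm holds its last target. There are 200 camera calls.

## Working session

There is one attempt and no reset: what is moved stays moved. The work goes in short steps, Python scripts to look and compute and a shell command to move; the robot and the scene stay as the last step left them, time stands still between calls to the robot, and variables do not carry over. Pictures are saved under pics/ and viewed, at most 10 in all, crops included, and the job is handed in when it is done.

```bash
mkdir -p pics; cat > h.py <<'E'
from bench import *
import numpy as np, cv2
def ray(s,u,v,fish=False):
    x,y=(u-s["cx"])/s["fx"],(v-s["cy"])/s["fy"]
    if fish:
        r=np.hypot(x,y); d=np.array([x/r*np.sin(r),y/r*np.sin(r),np.cos(r)]) if r>0 else np.array([0,0,1.])
    else: d=np.array([x,y,1.])
    E=np.array(s["extrinsics"]); return E[:3,3],E[:3,:3]@d
def at(s,u,v,z,fish=False):
    o,d=ray(s,u,v,fish); return o+d*(z-o[2])/d[2]
def proj(s,p):
    E=np.array(s["extrinsics"]); q=E[:3,:3].T@(np.array(p)-E[:3,3]); return s["fx"]*q[0]/q[2]+s["cx"],s["fy"]*q[1]/q[2]+s["cy"]
E
python3 - <<'E'
from h import *
import pickle
for n in("top","scene"):
    s=snapshot(n); pickle.dump(s,open(n+".pkl","wb")); cv2.imwrite(f"pics/{n}0.png",cv2.resize(s["img"][:,:,::-1],(800,500)))
    print(n,np.round(s["extrinsics"],2).tolist(),s["fx"])
E
```

```text
top [[0.02, -0.98, 0.19, 444.52], [-1.0, -0.02, -0.01, 7.08], [0.01, -0.18, -0.98, 987.04], [0.0, 0.0, 0.0, 1.0]] 469.25610018120733
scene [[-0.7, 0.39, -0.6, 1163.45], [0.71, 0.4, -0.58, 512.0], [0.01, -0.83, -0.55, 573.95], [0.0, 0.0, 0.0, 1.0]] 406.44364958657127
```

View pics/top0.png

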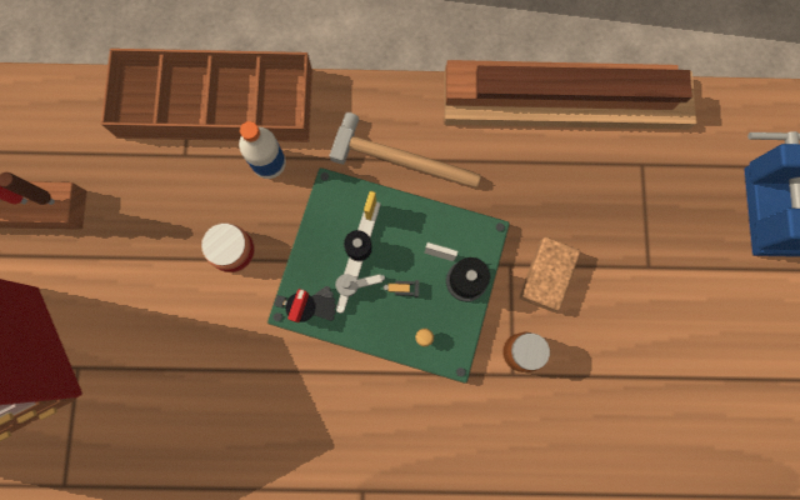

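View pics/scene0.png

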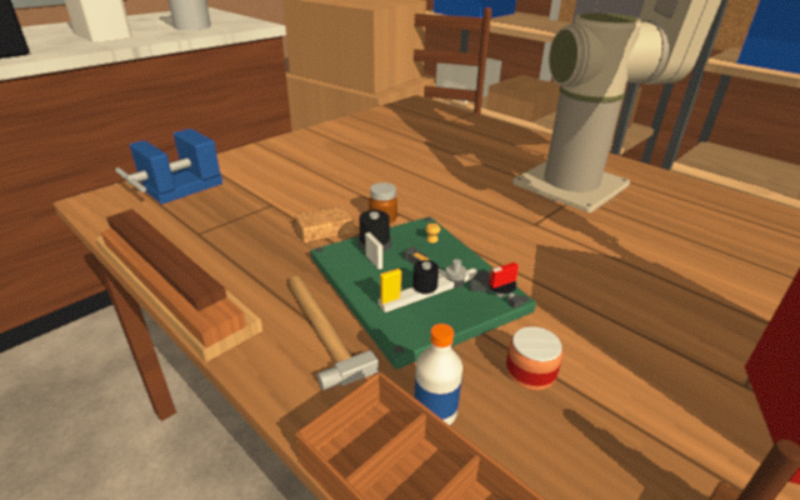

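Top view (800x500): plate corners are at (320,170), (508,224), (466,382) and (270,322). The drum top is at (470,277), the paddle top at (370,203) and the knob bar at (298,305). The glue is at (265,160), the tin at (228,247) and the pull at (424,338). I'll fit the sander pose and zoom in.

```bash
python3 - <<'E'
from h import *
import pickle
from scipy.optimize import least_squares
s=pickle.load(open("top.pkl","rb"))
F=[(135,170,25,320,170),(135,-170,25,508,224),(-145,-170,25,466,382),(-145,170,25,270,322),(15,-125,93,470,277),(82,60,96,371,196),(-50,60,73,345,284)]
def W(p,l): c,n=np.cos(p[2]),np.sin(p[2]); return [p[0]+c*l[0]-n*l[1],p[1]+n*l[0]+c*l[1],l[2]]
def res(p): return np.ravel([np.array(proj(s,W(p,f)))*1.25-f[3:] for f in F])
r=least_squares(res,[500,0,-.3],loss="soft_l1"); p=r.x
print(np.round(p,3),np.degrees(p[2]),np.round(res(p).reshape(-1,2),1).tolist())
np.save("p.npy",p)
for n,l in dict(knob=(-105,121,66),paddle=(82,60,76),pivot=(-50,60,0)).items(): print(n,np.round(W(p,l),1))
for n,u,v,z in[("glue",249,130,150),("tin",224,246,60),("jar",531,351,75),("pull",424,338,50)]: print(n,at(s,u/1.25,v/1.25,z).round())
c=s["img"][120:280,200:420,::-1]; c=cv2.resize(c,None,fx=3.6,fy=3.6,interpolation=cv2.INTER_CUBIC)
for n,l in dict(knob=(-105,121,81),paddle=(82,60,96)).items():
    u,v=proj(s,W(p,l)); cv2.drawMarker(c,(int((u-200)*3.6),int((v-120)*3.6)),(255,0,255),0,20,1)
cv2.imwrite("pics/c1.png",c)
print(sense())
E
```

```text
[ 6.00215e+02  1.12230e+01 -2.82000e-01] -16.131861001725515 [[-0.2, -4.0], [3.0, -1.0], [-0.2, 3.3], [-4.7, 0.7], [1.5, -0.5], [-0.9, 5.6], [0.3, -0.8]]
knob [533.  156.6  66. ]
paddle [695.7  46.1  76. ]
pivot [568.9  82.8   0. ]
glue [789. 229. 150.]
tin [627. 281.  60.]
jar [ 468. -206.   75.]
pull [487. -43.  50.]
{'time': 0.1, 'joint_pos': array([ 5.99650656e+01,  7.51192288e+00,  8.53243611e+01,  9.95067061e-04,
        8.72630240e+01, -4.89512464e+00]), 'qd': array([ 0.06641751, -0.10583535, -0.02446659,  0.03845562,  0.16034692,
       -0.07805486]), 'joint_efforts': array([ 1.22592843e-03, -5.70951319e+01, -5.01943803e+01, -2.37023742e-04,
        8.19938636e-03,  1.24429090e-05]), 'tool_pos': array([254.78553678, 542.97938442, 403.7245198 ]), 'tcp_rot': array([-1.79901139e+02, -9.46437782e-03,  1.54860134e+02]), 'ft_force': array([0.3837254 , 0.00235803, 0.42918268]), 'wrist_torque': array([-0.02517882,  0.00838011,  0.0044693 ]), 'grip_force': 0.0, 'finger_gap': 85.58163288081913}
```

View pics/c1.png

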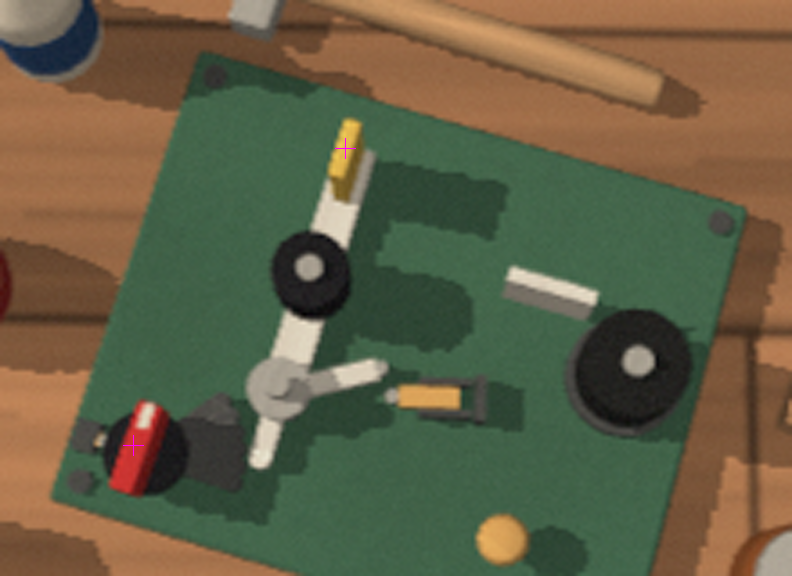

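The fit is good: the knob marker sits on the bar centre at crop (133,444), and the paddle marker is at (345,148). I'll go above the knob and take a close look.

```bash
cat >> h.py <<'E'
from scipy.spatial.transform import Rotation as Ro
def go(pos,yaw,n):
    st=sense(); R=Ro.from_euler("xyz",st["tcp_rot"],degrees=True)
    T=Ro.from_euler("xyz",[180,0,yaw],degrees=True)
    print("n",n,"shift",np.round(R.inv().apply(np.array(pos)-st["tool_pos"])/100/n,3),"turn",np.round((R.inv()*T).as_rotvec(degrees=True)/60/n,3))
def st():
    s=sense(); print({k:np.round(v,1) for k,v in s.items() if k not in("qd","joint_efforts")})
E
python3 -m jog '-.416 -.231 .074 0 0 0 -1;-.416 -.231 .074 0 0 0 -1;-.416 -.231 .074 0 0 0 -1;-.416 -.231 .074 0 0 0 -1;-.416 -.231 .074 0 0 0 -1' 60
python3 -m jog '-.416 -.231 .074 0 0 0 -1;-.416 -.231 .074 0 0 0 -1;-.416 -.231 .074 0 0 0 -1;-.416 -.231 .074 0 0 0 -1;-.416 -.231 .074 0 0 0 -1'
python3 -m jog '0 0 0 0 0 -.08 -1;0 0 0 0 0 0 -1;0 0 0 0 0 0 -1'
python3 - <<'E'
from h import *
import pickle
st(); go((533,156.6,330),160,1)
s=snapshot("wrist"); pickle.dump(s,open("w.pkl","wb")); cv2.imwrite("pics/w1.png",cv2.resize(s["img"][:,:,::-1],(800,500)))
print(np.round(s["extrinsics"],2).tolist(),s["fx"])
E
```

```text
time: 0.72
tool_pos: [394.7, 348.8, 367.1]
tcp_rot: [-180.0, -0.0, 154.9]
ft_force: [1.1, 0.1, -0.4]
finger_gap: 85.5
grip_force: 0.0
time: 1.35
tool_pos: [533.9, 155.9, 330.1]
tcp_rot: [-180.0, -0.0, 154.9]
ft_force: [1.4, -0.2, 0.1]
finger_gap: 85.3
grip_force: 0.0
time: 1.72
tool_pos: [533.1, 157.7, 330.5]
tcp_rot: [-180.0, -0.0, 159.6]
ft_force: [0.1, -0.6, -0.0]
finger_gap: 85.3
grip_force: 0.0
{'time': np.float64(1.7), 'joint_pos': array([ 11.2,   3.4,  97.5,   0. ,  79.2, -58.4]), 'tool_pos': array([533.1, 157.7, 330.5]), 'tcp_rot': array([-180. ,   -0. ,  159.6]), 'ft_force': array([ 0.1, -0.6, -0. ]), 'wrist_torque': array([ 0., -0.,  0.]), 'grip_force': np.float64(0.0), 'finger_gap': np.float64(85.3)}
n 1 shift [-0.003 -0.01   0.005] turn [-0.    -0.    -0.007]
[[0.35, 0.89, 0.29, 461.12], [0.94, -0.33, -0.11, 183.95], [0.0, 0.3, -0.95, 299.56], [0.0, 0.0, 0.0, 1.0]] 309.70691628693146
```

View pics/w1.png

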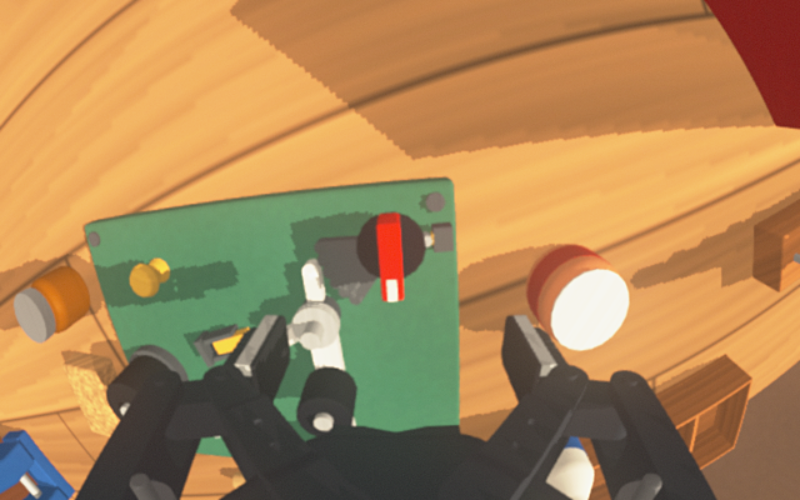

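The bar's top runs from about (389,213) to (393,300), with the white end at (393,290). The tin is to the right and well clear.

```bash
python3 - <<'E'
from h import *
import pickle
s=pickle.load(open("w.pkl","rb"))
a=at(s,388/1.25,213/1.25,81,True); b=at(s,392.5/1.25,300/1.25,81,True)
print(a.round(1),b.round(1),((a+b)/2).round(1),np.linalg.norm(a-b),np.degrees(np.arctan2(*(b-a)[1::-1])))
c=(a+b)/2
go((c[0],c[1],225),159.6,3)
E
```

```text
[505.6 163.2  81. ] [558.3 146.3  81. ] [532.  154.8  81. ] 55.35337480757685 -17.77340740614852
n 3 shift [-0.    -0.011  0.352] turn [-0. -0.  0.]
```

```bash
python3 -m jog '0 -.011 .352 0 0 -.04 -1;0 -.011 .352 0 0 0 -1;0 -.011 .352 0 0 0 -1;0 0 0 0 0 0 1;0 0 0 0 0 0 1' 50
python3 -m jog '0 0 0 0 0 0 1;0 0 0 0 0 0 1;0 0 0 0 0 0 1;0 0 0 0 0 0 1;0 0 0 0 0 0 1'
```

```text
time: 2.4
tool_pos: [532.7, 154.7, 226.6]
tcp_rot: [180.0, 0.1, 162.1]
ft_force: [-0.7, -0.3, 1.4]
finger_gap: 51.5
grip_force: 0.0
time: 3.02
tool_pos: [533.0, 154.2, 226.9]
tcp_rot: [179.9, 0.1, 162.1]
ft_force: [-2.0, -0.3, 6.1]
finger_gap: 13.1
grip_force: 50.2
```

```bash
python3 -m jog '0 0 -.015 0 0 .1 1;0 0 0 0 0 .1 1;0 0 0 0 0 .1 1;0 0 0 0 0 .1 1;0 0 0 0 0 .1 1' 70
python3 -m jog '0 0 0 0 0 .1 1;0 0 0 0 0 .1 1;0 0 0 0 0 .1 1;0 0 0 0 0 .1 1;0 0 0 0 0 .1 1'
python3 -m jog '0 0 0 0 0 .03 1;0 0 0 0 0 0 1'; python3 -c "
from h import *;st()"
```

```text
time: 3.65
tool_pos: [533.0, 154.4, 227.1]
tcp_rot: [179.9, 0.1, 131.9]
ft_force: [6.5, 2.8, -6.3]
finger_gap: 12.6
grip_force: 70.0
time: 4.28
tool_pos: [533.2, 154.6, 227.1]
tcp_rot: [179.8, -0.0, 101.9]
ft_force: [8.3, 2.8, -9.2]
finger_gap: 12.9
grip_force: 69.7
time: 4.53
tool_pos: [533.3, 154.5, 227.1]
tcp_rot: [179.8, -0.0, 100.2]
ft_force: [7.8, 3.9, -10.0]
finger_gap: 12.5
grip_force: 69.7
{'time': np.float64(4.5), 'joint_pos': array([ 10.9,   9.6, 102.3,   0. ,  67.9,   0.6]), 'tool_pos': array([533.3, 154.5, 227.1]), 'tcp_rot': array([179.8,  -0. , 100.2]), 'ft_force': array([  7.8,   3.9, -10. ]), 'wrist_torque': array([ 0.5, -1.3, -0.1]), 'grip_force': np.float64(69.7), 'finger_gap': np.float64(12.5)}
```

```bash
python3 -m jog '0 0 0 0 0 0 -.2;0 0 0 0 0 0 -.2;0 0 0 0 0 0 -.2;0 0 -.4 0 0 0 -.2;0 0 -.6 0 0 0 -.2'
python3 - <<'E'
from h import *
import pickle
go((695.7,46.1,320),163.9,6)
s=snapshot("top"); pickle.dump(s,open("t2.pkl","wb")); w=snapshot("wrist")
cv2.imwrite("pics/w2.png",cv2.resize(w["img"][:,:,::-1],(800,500)))
E
```

```text
time: 5.15
tool_pos: [531.2, 153.9, 325.4]
tcp_rot: [-179.7, 0.0, 100.3]
ft_force: [0.9, 1.1, -0.2]
finger_gap: 51.0
grip_force: 0.0
n 6 shift [-0.226  0.238  0.008] turn [-0.001 -0.    -0.177]
```

View pics/w2.png

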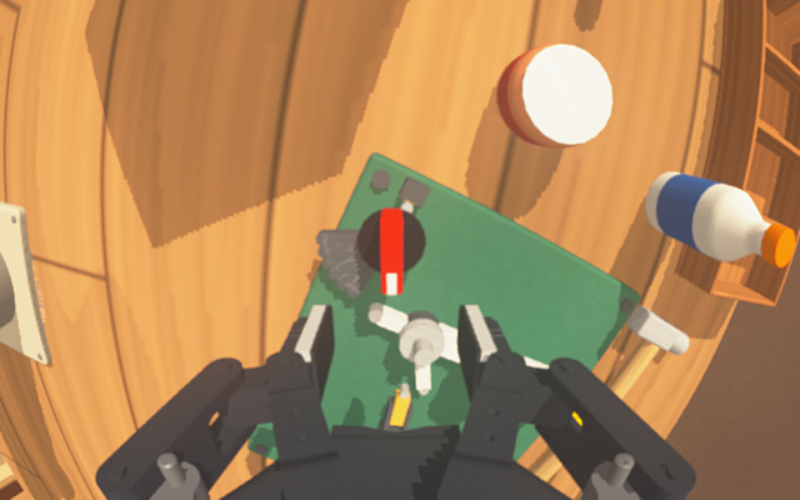

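The wrist view shows the bar at (392,250), still in line with the hand after turning about 60° against the plate. The knob is unlocked, so I'll go above the paddle.

```bash
python3 -m jog '-.34 .357 .01 0 0 0 -.2;-.34 .357 .01 0 0 0 -.2;-.34 .357 .01 0 0 0 -.2;-.34 .357 .01 0 0 0 -.2;0 0 0 0 0 -.175 -.2'
python3 -m jog '0 0 0 0 0 -.175 -.2;0 0 0 0 0 -.175 -.2;0 0 0 0 0 -.175 -.2;0 0 0 0 0 -.175 -.2;0 0 0 0 0 -.175 -.2'
python3 -m jog '0 0 0 0 0 0 -.2;0 0 0 0 0 0 -.2'
python3 - <<'E'
from h import *
import pickle
st(); go((695.7,46.1,320),163.9,1)
w=snapshot("wrist"); pickle.dump(w,open("w.pkl","wb"))
cv2.imwrite("pics/w3.png",cv2.resize(w["img"][:,:,::-1],(800,500)))
E
```

```text
time: 5.88
tool_pos: [698.8, 43.1, 320.7]
tcp_rot: [-179.9, 0.0, 110.8]
ft_force: [-0.4, 0.3, -0.3]
finger_gap: 51.4
grip_force: 0.0
time: 6.5
tool_pos: [697.0, 45.8, 322.5]
tcp_rot: [-180.0, 0.0, 163.6]
ft_force: [0.4, 0.6, -0.0]
finger_gap: 51.3
grip_force: 0.0
time: 6.75
tool_pos: [697.0, 45.8, 322.6]
tcp_rot: [-180.0, -0.0, 163.0]
ft_force: [-0.2, 0.3, 0.6]
finger_gap: 51.7
grip_force: 0.0
{'time': np.float64(6.8), 'joint_pos': array([ -0.4,  25.2,  72.8,  -0. ,  82. , -73.5]), 'tool_pos': array([697. ,  45.8, 322.6]), 'tcp_rot': array([-180.,   -0.,  163.]), 'ft_force': array([-0.2,  0.3,  0.6]), 'wrist_torque': array([-0., -0., -0.]), 'grip_force': np.float64(0.0), 'finger_gap': np.float64(51.7)}
n 1 shift [ 0.014 -0.001  0.026] turn [-0.    -0.    -0.015]
```

View pics/w3.png

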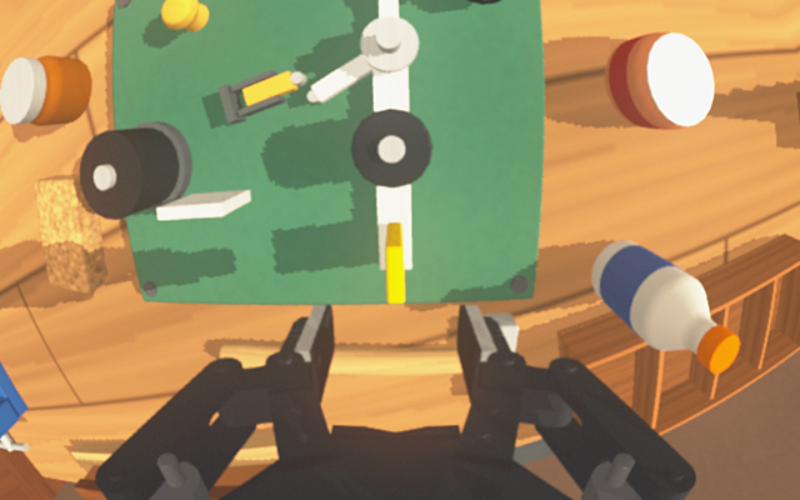

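The paddle's top face runs from about (395,247) to (397,302), centred between the fingers.

```bash
python3 - <<'E'
from h import *
import pickle
s=pickle.load(open("w.pkl","rb"))
a=at(s,395/1.25,247/1.25,96,True); b=at(s,397/1.25,302/1.25,96,True)
c=(a+b)/2; print(a.round(1),b.round(1),c.round(1),np.linalg.norm(a-b),np.degrees(np.arctan2(*(b-a)[1::-1])))
p=np.load("p.npy"); print((568.9+132*np.cos(p[2]),82.8+132*np.sin(p[2])))
go((c[0],c[1],233),163.9,2)
E
```

```text
[683.2  49.6  96. ] [714.4  41.3  96. ] [698.8  45.4  96. ] 32.29886445713462 -14.94111134967757
(np.float64(695.7024731586042), np.float64(46.12394785610857))
n 2 shift [-0.009  0.001  0.448] turn [-0.     0.    -0.007]
```

```bash
python3 -m jog '-.009 0 .45 0 0 -.014 -.2;-.009 0 .445 0 0 0 -.2;0 0 0 0 0 0 -.2;0 0 0 0 0 0 1;0 0 0 0 0 0 1' 60
python3 -m jog '0 0 0 0 0 0 1;0 0 0 0 0 0 1;0 0 0 0 0 0 1;0 0 0 0 0 0 1'
```

```text
time: 7.42
tool_pos: [700.0, 45.3, 236.5]
tcp_rot: [179.9, 0.3, 164.1]
ft_force: [0.6, 0.2, 0.9]
finger_gap: 15.3
grip_force: 0.0
time: 7.92
tool_pos: [699.8, 44.7, 236.5]
tcp_rot: [180.0, 0.3, 164.1]
ft_force: [-1.3, -2.7, 4.8]
finger_gap: 9.2
grip_force: 59.8
```

Gripped, gap 9.2. Now the swing along the arc.

```bash
python3 -m jog '.001 -.062 0 0 0 .045 1;.001 -.062 0 0 0 .045 1;.001 -.062 0 0 0 .045 1;.001 -.062 0 0 0 .045 1;.001 -.062 0 0 0 .045 1'
python3 -m jog '.001 -.062 0 0 0 .045 1;.001 -.062 0 0 0 .045 1;.001 -.062 0 0 0 .045 1;.001 -.062 0 0 0 .045 1;.001 -.062 0 0 0 .045 1'
python3 -m jog '0 0 0 0 0 0 1;0 0 0 0 0 0 1;0 0 0 0 0 0 1'
python3 - <<'E'
from h import *
import pickle
st(); t=sense()["tool_pos"]
for c in((568.9,82.8),(572,82)): print(np.hypot(t[0]-c[0],t[1]-c[1]), -np.arctan2(t[1]-c[1],t[0]-c[0])+np.load("p.npy")[2])
s=snapshot("top"); c=s["img"][100:300,180:440,::-1]; cv2.imwrite("pics/t3.png",cv2.resize(c,(780,600),interpolation=cv2.INTER_CUBIC))
s=snapshot("scene"); c=s["img"][130:330,220:480,::-1]; cv2.imwrite("pics/s3.png",cv2.resize(c,(780,600),interpolation=cv2.INTER_CUBIC))
E
```

```text
time: 8.55
tool_pos: [688.5, 17.0, 236.5]
tcp_rot: [179.8, 0.3, 150.6]
ft_force: [3.4, 2.2, 2.2]
finger_gap: 9.3
grip_force: 63.4
time: 9.18
tool_pos: [670.6, -8.5, 236.5]
tcp_rot: [179.8, 0.3, 137.1]
ft_force: [4.8, 0.8, 0.9]
finger_gap: 9.3
grip_force: 64.5
time: 9.55
tool_pos: [670.8, -8.4, 236.5]
tcp_rot: [179.8, 0.3, 137.2]
ft_force: [4.6, -0.3, 7.0]
finger_gap: 9.5
grip_force: 64.8
{'time': np.float64(9.6), 'joint_pos': array([ -5.1,  25.3,  82. ,  -0. ,  72.3, -52.3]), 'tool_pos': array([670.8,  -8.4, 236.5]), 'tcp_rot': array([179.8,   0.3, 137.2]), 'ft_force': array([ 4.6, -0.3,  7. ]), 'wrist_torque': array([-0.2, -0.5,  1. ]), 'grip_force': np.float64(64.8), 'finger_gap': np.float64(9.5)}
136.7208255355974 0.44834220370284994
133.88521630312698 0.45932841317541595
```

View pics/t3.png

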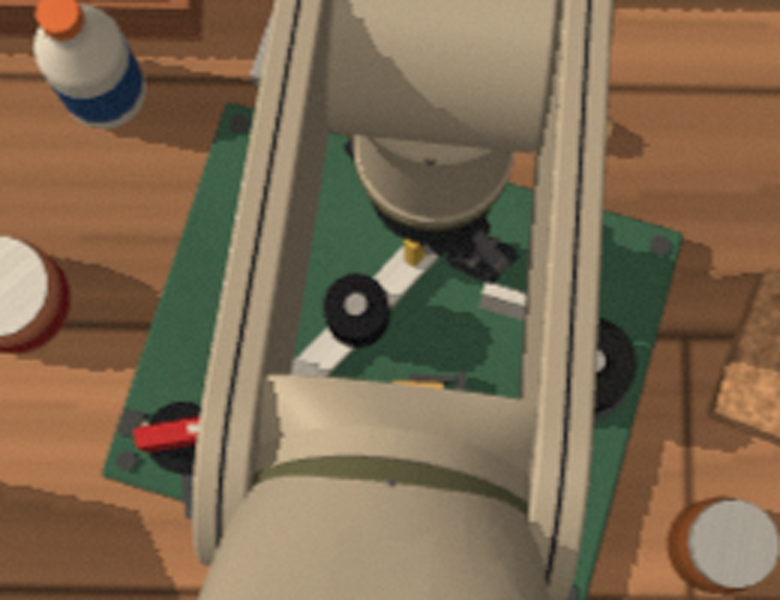

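View pics/s3.png

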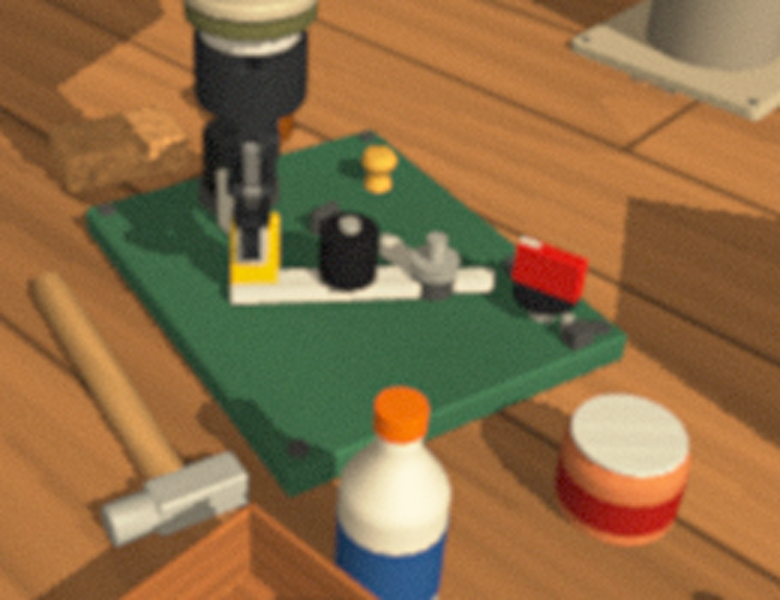

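The arm is pinched and still at about 0.46 rad (chord 60.5 mm, tool turn 27°). The knob is well past its detent and nothing has been knocked, so I'm handing in.

```bash
python3 -c "
from bench import *
print(hand_in())"
```

```text
the job is handed in; nothing more can be done
None
```

I turned the lock knob about 62° clockwise (about 1.1 rad, past its 0.83 click) and left it unlocked; the tensioner arm is pinched and held still at about 0.46 rad, past its click, and nothing appears knocked in the final pictures; the job is handed in, but no verdict came back.

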